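# Put the plain rubber stoppers back in their caddy

## Task

Clear up after the distillation class: put the four plain rubber stoppers back in the caddy, each standing wide end up on the floor of the recess of its own size, the smallest in the smallest recess and so on up to the largest in the largest. The two stoppers that have a tube in them are still in use: leave them standing where they are.

Things in the scene. Friction and masses are not known exactly. Their poses are not given: they have to be found in the camera images.
- stopper_tiny_mid (a point): The smallest plain stopper: black rubber, flat solid top, tapered, standing loose on the bench wide end up; 22 mm across the top, 18 mm across the foot, 32 mm tall. The point is on its axis half-way up (16 mm above its foot); z is its axis, upward.
- stopper_small_mid (a point): The second smallest plain stopper: black rubber, flat solid top, tapered, standing loose on the bench wide end up; 34 mm across the top, 29 mm across the foot, 32 mm tall. The point is on its axis half-way up (16 mm above its foot); z is its axis, upward.
- stopper_medium_mid (a point): The second largest plain stopper: black rubber, flat solid top, tapered, standing loose on the bench wide end up; 46 mm across the top, 40 mm across the foot, 32 mm tall. The point is on its axis half-way up (16 mm above its foot); z is its axis, upward.
- stopper_large_mid (a point): The largest plain stopper: black rubber, flat solid top, tapered, standing loose on the bench wide end up; 58 mm across the top, 52 mm across the foot, 32 mm tall. The point is on its axis half-way up (16 mm above its foot); z is its axis, upward.
- well_tiny_floor (a point): The smallest of four round recesses, 34 mm across, 8 mm deep, cork-brown floor, each in a white insert 82 mm square (x, y along its sides). Point: centre of the recess floor, 12 mm above the bench, z up. The inserts lie 2 by 2, 85 mm apart, their order varying, in a fixed wooden caddy 184 mm square; its top is 20 mm above the bench; wire handles stand out 20 mm on two sides.
- well_small_floor (a point): The second smallest of four round recesses, 45 mm across, 8 mm deep, cork-brown floor, each in a white insert 82 mm square (x, y along its sides). Point: centre of the recess floor, 12 mm above the bench, z up. The inserts lie 2 by 2, 85 mm apart, their order varying, in a fixed wooden caddy 184 mm square; its top is 20 mm above the bench; wire handles stand out 20 mm on two sides.
- well_medium_floor (a point): The second largest of four round recesses, 56 mm across, 8 mm deep, cork-brown floor, each in a white insert 82 mm square (x, y along its sides). Point: centre of the recess floor, 12 mm above the bench, z up. The inserts lie 2 by 2, 85 mm apart, their order varying, in a fixed wooden caddy 184 mm square; its top is 20 mm above the bench; wire handles stand out 20 mm on two sides.
- well_large_floor (a point): The largest of four round recesses, 68 mm across, 8 mm deep, cork-brown floor, each in a white insert 82 mm square (x, y along its sides). Point: centre of the recess floor, 12 mm above the bench, z up. The inserts lie 2 by 2, 85 mm apart, their order varying, in a fixed wooden caddy 184 mm square; its top is 20 mm above the bench; wire handles stand out 20 mm on two sides.
- tubed_a_mid (a point): The smaller stopper with a tube in it (to be left alone): same black rubber and 32 mm tall, 34 mm across the top, 29 mm across the foot, with a white tube 14 mm thick standing up 28 mm from the middle of its top (60 mm tall in all). Loose on the bench. The point is on its axis 16 mm above its foot; z is its axis, upward.
- tubed_b_mid (a point): The larger stopper with a tube in it (to be left alone): same black rubber and 32 mm tall, 46 mm across the top, 40 mm across the foot, with a white tube 14 mm thick standing up 28 mm from the middle of its top (60 mm tall in all). Loose on the bench. The point is on its axis 16 mm above its foot; z is its axis, upward.
Things that resemble listed ones, but are neither listed nor needed, are in the scene too. Leave any green look-alike of the part that bears stopper_tiny_mid alone. What is shaped like the part that bears tubed_b_mid but blue or yellow is not meant.

How it is judged (in metres and radians):
At the end, for the whole second after the job is handed in: Each plain stopper stands upright (within 0.15 rad), wide end up, at rest on the floor of the recess of its own size rank (its middle within 12 mm of the recess centre sideways, and 10 to 20 mm above the recess floor); both tubed stoppers stand upright within 20 mm of where they were (horizontal distance between stopper_tiny_mid and well_tiny_floor below 0.012 m and z of stopper_tiny_mid in the frame of well_tiny_floor between 0.01 and 0.02 m and angle between each of stopper_tiny_mid, stopper_small_mid, stopper_medium_mid, stopper_large_mid, tubed_a_mid, tubed_b_mid's own z axis and vertical below 0.15 rad and linear speed of each of stopper_tiny, stopper_small, stopper_medium, stopper_large below 0.02 m/s and horizontal distance between stopper_small_mid and well_small_floor below 0.012 m and z of stopper_small_mid in the frame of well_small_floor between 0.01 and 0.02 m and horizontal distance between stopper_medium_mid and well_medium_floor below 0.012 m and z of stopper_medium_mid in the frame of well_medium_floor between 0.01 and 0.02 m and horizontal distance between stopper_large_mid and well_large_floor below 0.012 m and z of stopper_large_mid in the frame of well_large_floor between 0.01 and 0.02 m and distance of each of tubed_a_mid, tubed_b_mid from where it was at the start of the episode below 0.02 m); the robot touches nothing.
It fails at once if a stopper with a tube is shifted by more than 20 mm or knocked over (distance of any of tubed_a_mid, tubed_b_mid from where it was at the start of the episode above 0.02 m or angle between any of tubed_a_mid, tubed_b_mid's own z axis and vertical above 0.5 rad).
It also fails if it takes over 109 s, if anything falls off the work surface, if the arm or the gripper's body presses on something with over 40 N, if the wrist force passes 120 N, or if a joint passes its speed limit or range.

## Robot

A 6-joint arm with a two-finger parallel gripper is mounted at the origin on the work surface. World frame = base frame: x ahead of the robot, y to its left, z up, the work surface at z = 0. Lengths are in mm, angles in degrees, forces in N, time in s.
With the tool pointing down it reaches from about 350 to 850 mm from the base axis. Payload 8.1 kg.
Tool frame: the origin (TCP) lies midway between the tips of the shut fingers; the grasp point (between the pads) lies 19 mm behind it; z points along the fingers, y is the line along which they close (so a half turn about z gives the same grasp; the last joint's range is limited). The gripper opens to 85 mm and grips with 20 to 120 N. Pads are 22 mm wide; open, the fingers measure 114 mm over their backs; the gripper's body (76 mm by 85 mm) begins 54 mm behind the grasp point. The pads swing forward as they close: fully open they stand 13 mm farther back than shut.
Start: joints at [-73.992, 7.471, 85.268, -0, 87.261, -4.893], TCP at [214.078, -560.514, 231.292] pointing down, gripper open.
Joint ranges: [-169.43, 169.43], [-51.17, 129.36], [1.28, 143.12], [-76.62, 256.62], [0, 156.53], [-152.29, 152.29]. Speed limits (degrees/s): [136.94, 136.94, 159.86, 180, 180, 180].

## Interface

Orientations are given as [roll, pitch, yaw] about the fixed x, y, z axes, in that order (R = Rz(yaw) Ry(pitch) Rx(roll)).
In Python, from bench import sense, snapshot, order, finder gives the robot as it stands.
- The arm moves only by the tool send_rows, never from a script. Its argument "steps" is a list of rows, each a list of 2 entries, a list of its own where there are three numbers: the shift along the world's x, y, z in units of 30 mm (1.0 is 30 mm), then the turn, a rotation vector about the world's x, y, z in rad. In form: [[[dx, dy, dz], [wx, wy, wz]], ...]. A call has 1 to 10 rows; each row is the pose to reach, as a shift and turn from the pose commanded when the call began; what a row does not reach only later rows make up. A row lasts 1/8 s, in which the tool goes at most 62.5 mm and 10.7 degrees, less where a joint would pass 70% of its speed; a pose out of reach is approached as far as the arm can. A call with a gripper value outside its range is refused whole. "fingers" is the closure, from 0 (fully open) to 1 (shut), set as the call begins (left out, the last holds). The fingers move at their own pace and stop on an object; "squeeze" is the grip in N (left out, the last holds). Time passes only in rows, so rows that repeat a pose let the fingers close. It gives the time, the measured TCP pose, the force, the opening and the grip force at its end, in the units of the state.
- sense(): the state, without advancing time (a new reading comes with each control period).
- snapshot(name): name is "scene" or "top" or "wrist"; returns a dict with "img" (400x640x3 uint8, red, green, blue), "K" (3x3 intrinsics, pixels), "k1" (the pictures are not rectified: a ray, as slopes to the right and down, at radius r is drawn at 1 + k1 r^2 times it, then the intrinsics apply), "pose" (4x4, takes a point from camera to world coordinates). Camera axes: x right, y up, looking along -z (the intrinsics and any distortion apply to the point x, -y, -z); pixel columns grow to the right and rows downward; lengths in mm; the calibration is good to about 2 mm. A picture is of the moment at which its call begins. There is no depth.
- order.hand_in(): hands the job in; it is judged then, once.
Trained networks look in the newest picture that a camera, given by its name, has taken for a name from the list of things; names that differ only in an ending like _2 or _b are one class to them, and where a whole thing is asked for, a point or a joint stands for the part that bears it (a point fixed in the world has none). Each returns a list of dicts, best first, with "confidence" (0 to 1); they miss things now and then, are a little off and sometimes report something else, mostly with a low value. They report only what shows in the picture. A call takes as long as a camera call. They do not tell look-alikes from the thing itself.
- finder.find_in(label, camera): "box" ([left, top, width, height] as shares, 0 to 1, of the picture: columns of its width, rows of its height, round what is visible of it).
- finder.trace(label, camera): "mask" (400x640 bool, what is visible of it) and "box" ([left, top, width, height] as shares, 0 to 1, of the picture: columns of its width, rows of its height, round what is visible of it).
- finder.pinpoint(label, camera): "at" ([column, row] as shares, 0 to 1, of the picture: columns of its width, rows of its height: a listed point, or the origin of a listed thing).
The state is a dict: "time": time; "joint_pos": joint angles; "qd": joint speeds; "joint_efforts": joint torques, N m; "tool_pos": TCP position; "tcp_rot": TCP orientation; "ft_force": force on the tool from outside, world axes, zero at the start; "wrist_torque": the same for the moment, N m; "finger_gap": finger opening in mm; "grip_force": force on a finger pad.
Only numpy, scipy, OpenCV 4.12 (cv2) and the standard library are available. Lean on these libraries where they do the work, as an engineer would, in place of code of your own. Each camera call takes 0.05 s, during which the arm holds its last target. There are 200 camera calls.

## Working session

There is one attempt and no reset: what is moved stays moved. The work goes in short steps, Python scripts to look and compute and a tool call to move; the robot and the scene stay as the last step left them, time stands still between calls to the robot, and variables do not carry over. Pictures are saved under pics/ and viewed, at most 14 in all, crops included, and the job is handed in when it is done.

Besides the shell and the picture viewer there is one more tool, called after "Emit:" by a JSON object that holds its "op" and its "data", one argument or row to a line. send_rows: Moves the arm, as the interface text tells. Its arguments: {"type":"object","properties":{"steps":{"type":"array"},"fingers":{"type":"number"},"squeeze":{"type":"number"}},"required":["steps"]}

```bash
mkdir -p pics; cat > h.py <<'E'
import numpy as np, cv2
from bench import sense, snapshot, order, finder
def ray(s,u,v):
    K=s["K"];k=s["k1"]
    d=np.array([(u-K[0][2])/K[0][0],(v-K[1][2])/K[1][1]]);p=d.copy()
    for _ in range(20): p=d/(1+k*(p@p))
    P=np.array(s["pose"]);return P[:3,3],P[:3,:3]@np.array([p[0],-p[1],-1])
def at(s,u,v,z):
    o,d=ray(s,u,v);return (o+d*(z-o[2])/d[2])[:2].round(1)
def proj(s,X):
    P=np.array(s["pose"]);c=P[:3,:3].T@(np.array(X,float)-P[:3,3]);p=np.array([c[0],-c[1]])/-c[2]
    p=p*(1+s["k1"]*(p@p));K=s["K"];return (K[0][0]*p[0]+K[0][2],K[1][1]*p[1]+K[1][2])
def save(s,n,crop=None,f=1):
    i=cv2.cvtColor(s["img"],cv2.COLOR_RGB2BGR)
    if crop: a,b,c,d=crop;i=i[b:d,a:c]
    cv2.imwrite("pics/"+n,cv2.resize(i,None,fx=f,fy=f,interpolation=cv2.INTER_CUBIC))
E
cat > a.py <<'E'
from h import *
for cam in ("top","scene"):
    s=snapshot(cam);save(s,cam+"0.png",None,1.25)
    print(cam,np.array(s["pose"]).round(2).tolist())
    for n,z in [("stopper_tiny_mid",16),("stopper_small_mid",16),("stopper_medium_mid",16),("stopper_large_mid",16),("well_tiny_floor",12),("well_small_floor",12),("well_medium_floor",12),("well_large_floor",12),("tubed_a_mid",16),("tubed_b_mid",16)]:
        for r in finder.pinpoint(n,cam)[:4]:
            u,v=r["at"][0]*640,r["at"][1]*400
            print(n,round(r["confidence"],2),(round(u),round(v)),at(s,u,v,z))
E
python3 a.py
```

```text
top [[0.01, 0.99, -0.13, 349.9], [-1.0, 0.01, -0.02, -7.06], [-0.02, 0.13, 0.99, 1117.63], [0.0, 0.0, 0.0, 1.0]]
stopper_tiny_mid 0.54 (459, 160) [ 611.9 -355.9]
stopper_tiny_mid 0.45 (436, 174) [ 571.3 -292.6]
stopper_tiny_mid 0.37 (423, 155) [ 622.4 -256.8]
stopper_small_mid 0.47 (395, 178) [ 559.3 -182.1]
stopper_medium_mid 0.65 (218, 205) [481.6 289.4]
stopper_medium_mid 0.62 (382, 212) [ 466.6 -145.1]
stopper_large_mid 0.93 (443, 208) [ 480.5 -308.1]
well_tiny_floor 0.7 (251, 203) [488.9 200.9]
well_small_floor 0.66 (247, 168) [582.9 215.6]
well_small_floor 0.61 (394, 174) [ 569.6 -179.1]
well_medium_floor 0.62 (210, 178) [555.8 315.5]
well_large_floor 0.89 (215, 205) [480.4 297.6]
tubed_a_mid 0.6 (333, 170) [577.7 -15.1]
tubed_b_mid 0.8 (340, 215) [459.9 -37. ]
tubed_b_mid 0.59 (303, 206) [481.1  61.3]
tubed_b_mid 0.58 (315, 241) [390.8  27.9]
scene [[0.64, -0.54, 0.54, 940.51], [0.77, 0.46, -0.45, -372.51], [-0.01, 0.7, 0.71, 662.58], [0.0, 0.0, 0.0, 1.0]]
stopper_tiny_mid 0.78 (208, 360) [ 609.6 -354. ]
stopper_tiny_mid 0.65 (226, 325) [ 571.1 -295.1]
stopper_tiny_mid 0.55 (260, 332) [ 624.1 -254.3]
stopper_small_mid 0.58 (428, 183) [561.1 312.8]
stopper_small_mid 0.54 (274, 290) [ 566.6 -182.6]
stopper_medium_mid 0.77 (266, 252) [ 477. -140.]
stopper_large_mid 0.76 (202, 295) [ 483.3 -299.5]
well_tiny_floor 0.88 (380, 187) [487.8 210.3]
well_tiny_floor 0.4 (337, 252) [574.2 -20.2]
well_small_floor 0.92 (410, 202) [576.9 224.3]
well_medium_floor 0.68 (425, 182) [551. 314.]
well_large_floor 0.95 (397, 174) [481.6 283.6]
tubed_a_mid 0.63 (339, 251) [576.7 -16.4]
tubed_b_mid 0.82 (299, 199) [390.7  17.3]
tubed_b_mid 0.8 (336, 214) [488.6  54.2]
tubed_b_mid 0.67 (301, 227) [469.3 -37.6]
```

View pics/top0.png

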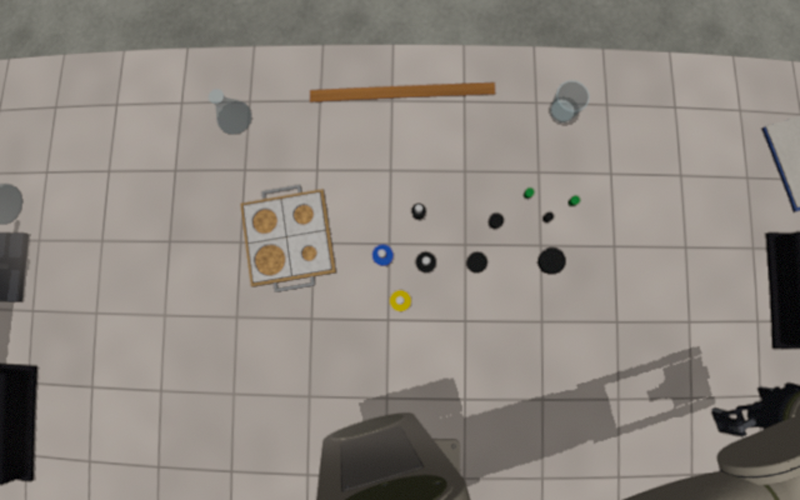

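```bash
cat > b.py <<'E'
from h import *
s=snapshot("scene");save(s,"scene_c.png",(170,130,470,390),2.3)
s=snapshot("top")
for L in ("stopper_tiny_mid","stopper_small_mid","stopper_medium_mid","stopper_large_mid","tubed_b_mid"):
    for r in finder.trace(L,"top")[:4]:
        m=r["mask"];ys,xs=np.where(m);c=s["img"][m].mean(0).round();print(L,round(r["confidence"],2),m.sum(),(xs.mean().round(),ys.mean().round()),c,at(s,xs.mean(),ys.mean(),26))
E
python3 b.py
```

```text
stopper_tiny_mid 0.55 45 (np.float64(423.0), np.float64(154.0)) [ 34. 106.  51.] [ 622.8 -255.7]
stopper_large_mid 0.74 248 (np.float64(381.0), np.float64(209.0)) [41. 40. 39.] [ 473.8 -143. ]
stopper_large_mid 0.62 369 (np.float64(441.0), np.float64(208.0)) [29. 29. 28.] [ 477.7 -300.9]
tubed_b_mid 0.81 254 (np.float64(320.0), np.float64(240.0)) [172. 155.  45.] [392.1  14.3]
tubed_b_mid 0.71 238 (np.float64(341.0), np.float64(209.0)) [63. 61. 59.] [473.6 -37.4]
tubed_b_mid 0.57 961 (np.float64(212.0), np.float64(177.0)) [157. 144. 128.] [556.  306.1]
```

View pics/scene_c.png

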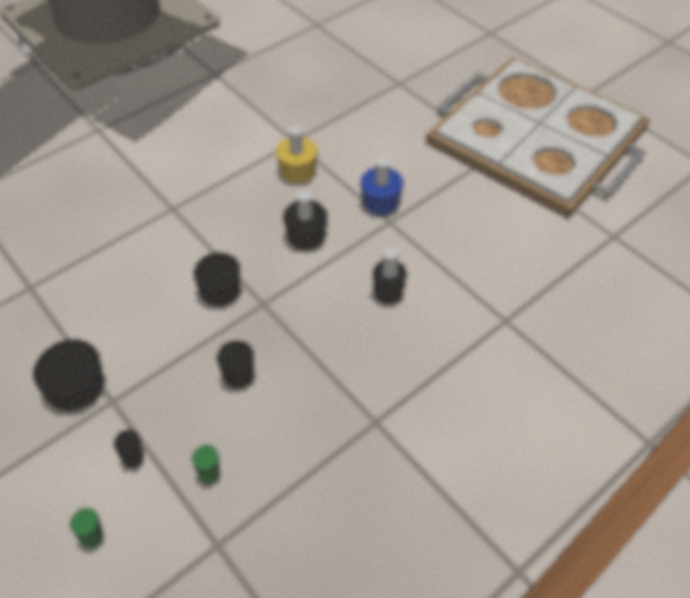

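The stoppers with black, flat tops are the plain ones; coordinates are top-camera pixels:
- **Tiny:** three candidates at (438,174) black, (459,160) green and (423,155) green. The black one fits, and the enlarged scene crop confirms it.
- **Other plain stoppers:** small (397,176), medium (382,210), large (441,209). None has a tube.
- **Tubed, leave alone:** tubed_a (335,169) and black tubed_b (341,210). The blue and yellow ones are decoys.
- **Wells:** large (215,208), medium (211,177), small (242,171), tiny (247,202).

I'll move above the stoppers for a wrist view.

Emit:
{"op": "send_rows", "data": {
  "steps": [
    [[1.5,1.5,0.6],[0,0,0]],
    [[3,3,1],[0,0,0]],
    [[4.5,4.8,1.5],[0,0,0]],
    [[6,6.5,2],[0,0,0]],
    [[7.5,8,2],[0,0,0]],
    [[9,9.5,2],[0,0,0]],
    [[9,11,2],[0,0,0]],
    [[9,11,2],[0,0,0]],
    [[9,11,2],[0,0,0]]
  ]
}}

```text
time: 2.58
tool_pos: [484.1, -230.5, 291.4]
tcp_rot: [180.0, 0.0, 21.0]
ft_force: [-0.0, -0.4, -0.4]
finger_gap: 85.3
grip_force: 0.0
```

```bash
cat > c.py <<'E'
from h import *
import sys
# outlines of dark tops (z=32) / cork floors, by colour
def blobs(s,kind):
    hsv=cv2.cvtColor(s["img"],cv2.COLOR_RGB2HSV);h,S,v=[hsv[...,i].astype(int) for i in range(3)]
    m=(v<75)&(S<90) if kind=="dark" else (S>75)&(h>5)&(h<22)&(v>110)
    n,lab,st,ce=cv2.connectedComponentsWithStats(m.astype(np.uint8))
    for i in range(1,n):
        if st[i,4]>25 and st[i,4]<20000:
            ys,xs=np.where(lab==i);hull=np.array([at(s,x,y,12 if kind!="dark" else 26) for x,y in zip(xs,ys)])
            print(kind,st[i].tolist(),ce[i].round(1),at(s,*ce[i],26 if kind=="dark" else 12),"extent",np.ptp(hull,axis=0).round())
if __name__=="__main__":
    q=sense();print(q["time"],q["tool_pos"],q["tcp_rot"],q["joint_pos"])
    s=snapshot("wrist");save(s,"w1.png");print(np.array(s["pose"]).round(2).tolist());blobs(s,"dark")
    t=snapshot("top");blobs(t,"cork");blobs(t,"dark")
E
python3 c.py
```

```text
2.575 [ 484.13905707 -230.48914091  291.44991504] [1.79965682e+02 5.31293597e-03 2.09691601e+01] [-3.09201577e+01 -3.47541698e+00  9.02402770e+01 -2.54007866e-02
  9.32114165e+01  3.81092524e+01]
[[0.36, 0.89, 0.29, 558.89], [-0.93, 0.34, 0.11, -202.11], [0.0, -0.31, 0.95, 434.23], [0.0, 0.0, 0.0, 1.0]]
dark [37, 0, 14, 17, 75] [46.8  8.8] [548.4 174.2] extent [21. 17.]
dark [47, 18, 9, 65, 235] [50.9 50. ] [500.1 164.1] extent [79. 18.]
dark [182, 24, 32, 31, 520] [197.6  39.4] [581.5 -21.3] extent [33. 41.]
dark [9, 31, 12, 27, 111] [13.  42.7] [491.3 215.3] extent [32. 16.]
dark [136, 75, 16, 10, 26] [145.9  79.7] [508.   34.1] extent [ 6. 22.]
dark [114, 83, 17, 12, 136] [122.4  89. ] [484.4  63. ] extent [16. 23.]
dark [29, 85, 9, 13, 81] [33.1 90.9] [437.3 183.9] extent [19. 11.]
dark [295, 86, 25, 26, 433] [307.4  98.4] [ 563.7 -182.2] extent [33. 34.]
dark [172, 106, 38, 33, 705] [190.4 121.8] [474.6 -36.7] extent [47. 53.]
dark [375, 115, 17, 15, 177] [383.5 121.8] [ 573.  -294.4] extent [20. 25.]
dark [244, 133, 33, 31, 719] [260.1 147.9] [ 474.7 -141.3] extent [47. 46.]
da
[... 2465 characters left out ...]
extent [21. 46.]
dark [0, 196, 20, 45, 639] [  8.5 222.5] [421.9 898.1] extent [126.  69.]
dark [333, 202, 16, 16, 149] [340.2 209.7] [471.5 -35.9] extent [39. 39.]
dark [373, 202, 17, 16, 201] [381.1 209.5] [ 473.3 -142.5] extent [40. 42.]
dark [443, 204, 10, 15, 68] [448.3 211.9] [ 469.1 -319.3] extent [37. 25.]
dark [355, 270, 46, 56, 167] [372.1 304.5] [ 229.4 -119.5] extent [140. 114.]
dark [399, 285, 92, 50, 338] [449.  311.8] [ 212.  -317.1] extent [124. 236.]
dark [0, 291, 30, 97, 2418] [ 13.7 336.9] [105.2 857.2] extent [270.  98.]
dark [638, 320, 2, 56, 60] [638.9 348.4] [ 102.4 -849.8] extent [149.   4.]
dark [220, 366, 110, 34, 2416] [273.8 384.7] [ 23.3 127.3] extent [ 92. 277.]
```

View pics/w1.png

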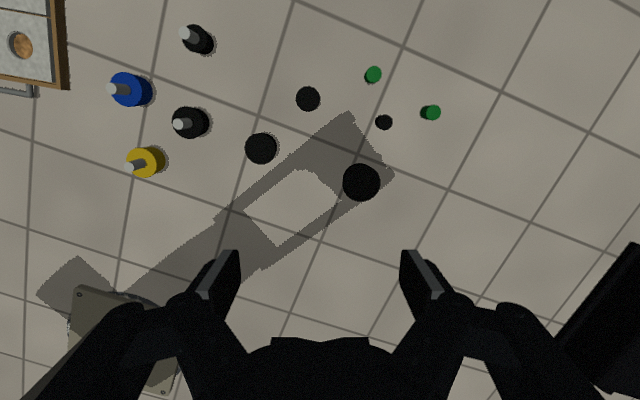

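The wrist view shows large (361,182), medium (261,148), small (308,98) and tiny (384,122), with greens at (373,74) and (431,112). I'll start with small, closing along the caddy diagonal (yaw 55.5).

Emit:
{"op": "send_rows", "data": {
  "steps": [
    [[0.8,0.5,-1.5],[0,0,0.15]],
    [[1.8,1.1,-3],[0,0,0.32]],
    [[2.65,1.61,-4.5],[0,0,0.48]],
    [[2.65,1.61,-6],[0,0,0.602]],
    [[2.65,1.61,-7],[0,0,0.602]],
    [[2.65,1.61,-7.2],[0,0,0.602]],
    [[2.65,1.61,-7.2],[0,0,0.602]]
  ],
  "fingers": 0.4,
  "squeeze": 30
}}

```text
time: 3.55
tool_pos: [563.6, -183.4, 75.9]
tcp_rot: [180.0, -0.0, 55.3]
ft_force: [0.0, 0.7, 0.3]
finger_gap: 51.2
grip_force: 0.0
```

```bash
cat > d.py <<'E'
from h import *
s=snapshot("wrist");save(s,"w2.png")
for X in [(563.5,-182.3,32),(572,-294.4,32),(474.5,-141.5,32),(482,-300,32)]: print(X,np.round(proj(s,X)))
E
python3 d.py
```

```text
(563.5, -182.3, 32) [318. 221.]
(572, -294.4, 32) [403. 318.]
(474.5, -141.5, 32) [190. 242.]
(482, -300, 32) [318. 368.]
```

View pics/w2.png

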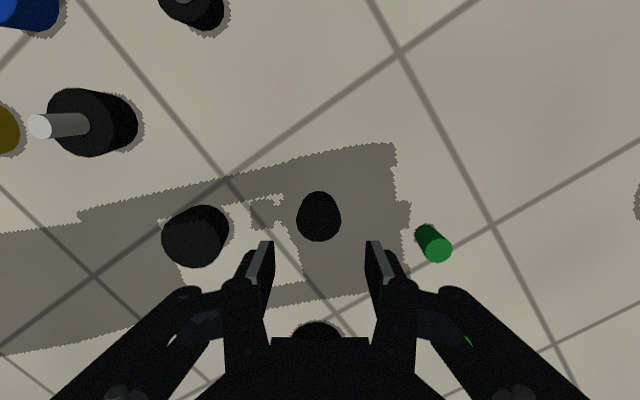

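The small stopper's top is at (319,219), against (318,221) predicted, so it is well aligned. Descend and grip.

Emit:
{"op": "send_rows", "data": {
  "steps": [
    [[0,0.03,-1.2],[0,0,0]],
    [[0,0.03,-2.2],[0,0,0]],
    [[0,0.03,-2.2],[0,0,0]],
    [[0,0.03,-2.2],[0,0,0]]
  ]
}}

```text
time: 4.1
tool_pos: [565.1, -182.1, 11.7]
tcp_rot: [179.8, -0.0, 55.4]
ft_force: [0.4, -0.7, 0.7]
finger_gap: 51.4
grip_force: 0.0
```

Emit:
{"op": "send_rows", "data": {
  "steps": [
    [[0,0,0],[0,0,0]],
    [[0,0,0],[0,0,0]],
    [[0,0,0],[0,0,0]],
    [[0,0,0],[0,0,0]],
    [[0,0,0],[0,0,0]]
  ],
  "fingers": 1
}}

```text
time: 4.72
tool_pos: [565.2, -182.0, 11.8]
tcp_rot: [179.8, -0.0, 55.4]
ft_force: [-1.8, 0.3, 7.0]
finger_gap: 31.3
grip_force: 29.1
```

Emit:
{"op": "send_rows", "data": {
  "steps": [
    [[0,0,1],[0,0,0]],
    [[0,0,2.5],[0,0,0]],
    [[0,0,4.5],[0,0,0]],
    [[0,0,4.8],[0,0,0]],
    [[0,0,4.8],[0,0,0]]
  ]
}}

```text
time: 5.35
tool_pos: [564.5, -181.7, 155.1]
tcp_rot: [179.8, -0.0, 55.4]
ft_force: [-0.6, -0.7, -1.3]
finger_gap: 31.5
grip_force: 29.9
```

Emit:
{"op": "send_rows", "data": {
  "steps": [
    [[0,1.5,0],[0,0,0]],
    [[0.1,3.2,0],[0,0,0]],
    [[0.1,5,0],[0,0,0]],
    [[0.2,6.8,0],[0,0,0]],
    [[0.2,8.6,0],[0,0,0]],
    [[0.3,10.4,0],[0,0,0]],
    [[0.32,12,0],[0,0,0]],
    [[0.32,13.1,-0.5],[0,0,0]],
    [[0.32,13.65,-1],[0,0,0]],
    [[0.32,13.65,-1],[0,0,0]]
  ]
}}

```text
time: 6.6
tool_pos: [571.0, 227.9, 119.8]
tcp_rot: [-179.8, 0.3, 55.5]
ft_force: [0.2, -0.2, -0.3]
finger_gap: 31.9
grip_force: 29.9
```

```bash
cat > e.py <<'E'
from h import *
from c import blobs
print(sense()["tool_pos"])
s=snapshot("wrist");save(s,"w3.png");blobs(s,"cork")
for X in [(490.4,212.1,12),(574.2,227.7,12),(558.6,311.5,12),(474.7,296.2,12)]: print(X,np.round(proj(s,X)))
E
python3 e.py
```

```text
[570.96988199 227.94768141 119.7587294 ]
cork [604, 0, 36, 95, 1165] [624.3  38.2] [853.7 197.9] extent [15. 84.]
cork [599, 35, 41, 102, 617] [618.5  84.8] [838.8 164.7] extent [ 10. 101.]
cork [122, 39, 263, 231, 3353] [236.  131.4] [543.6 318.3] extent [213. 166.]
cork [614, 55, 26, 68, 251] [629.2  88.9] [845.9 156. ] extent [ 8. 66.]
cork [223, 96, 63, 64, 2833] [254.2 127.8] [558.7 311.6] extent [54. 54.]
cork [161, 160, 69, 67, 3255] [194.8 193.2] [474.1 296.5] extent [64. 66.]
cork [225, 188, 40, 41, 78] [243.5 209.4] [502.1 257.3] extent [57. 11.]
cork [254, 241, 20, 23, 93] [262.6 252.6] [488.2 209.8] extent [29. 13.]
(490.4, 212.1, 12) [263. 250.]
(574.2, 227.7, 12) [322. 193.]
(558.6, 311.5, 12) [254. 128.]
(474.7, 296.2, 12) [195. 193.]
```

View pics/w3.png

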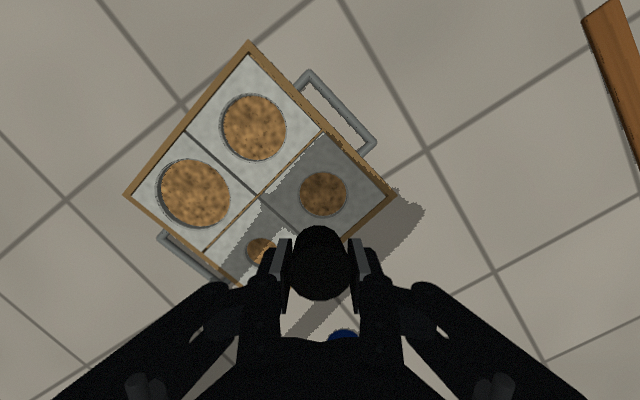

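Wells confirmed: medium (254,128), large (195,193), small (322,193) and tiny (263,250). The projections match. Lower the small stopper.

Emit:
{"op": "send_rows", "data": {
  "steps": [
    [[0.05,0,-1],[0,0,0]],
    [[0.05,0,-2],[0,0,0]],
    [[0.05,0,-2.9],[0,0,0]],
    [[0.05,0,-2.9],[0,0,0]],
    [[0.05,0,-2.9],[0,0,0]],
    [[0.05,0,-2.9],[0,0,0]]
  ]
}}

```text
time: 7.4
tool_pos: [576.2, 228.2, 38.4]
tcp_rot: [179.9, -0.1, 55.4]
ft_force: [-0.0, -0.5, -0.9]
finger_gap: 31.4
grip_force: 30.0
```

Emit:
{"op": "send_rows", "data": {
  "steps": [
    [[-0.05,0,-0.3],[0,0,0]],
    [[-0.05,0,-0.45],[0,0,0]],
    [[-0.05,0,-0.45],[0,0,0]],
    [[-0.05,0,-0.45],[0,0,0]]
  ]
}}

```text
time: 7.9
tool_pos: [573.3, 228.6, 23.8]
tcp_rot: [180.0, -0.0, 55.4]
ft_force: [-4.3, -0.5, 9.4]
finger_gap: 31.5
grip_force: 30.7
```

Emit:
{"op": "send_rows", "data": {
  "steps": [
    [[0,0,0],[0,0,0]],
    [[0,0,0],[0,0,0]],
    [[0,0,0],[0,0,0]],
    [[0,0,0.3],[0,0,0]],
    [[0,0,1.5],[0,0,0]],
    [[0,0,3],[0,0,0]],
    [[0,0,4],[0,0,0]],
    [[0,0,4],[0,0,0]]
  ],
  "fingers": 0.35
}}

```text
time: 8.9
tool_pos: [575.6, 228.9, 147.4]
tcp_rot: [179.7, -0.3, 55.4]
ft_force: [-0.6, -0.1, -0.1]
finger_gap: 55.9
grip_force: 0.0
```

```bash
cat > f.py <<'E'
from h import *
import sys
print(sense()["tool_pos"])
s=snapshot("wrist");save(s,sys.argv[1])
E
python3 f.py w4.png
```

```text
[575.63281785 228.93867199 147.44047792]
```

View pics/w4.png

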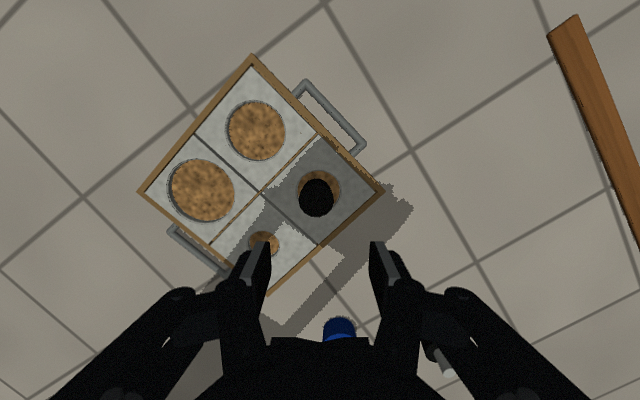

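The small stopper stands in its recess, top at (316,197). Medium next.

Emit:
{"op": "send_rows", "data": {
  "steps": [
    [[-0.5,-1.5,0],[0,0,0]],
    [[-1,-3.2,0],[0,0,0]],
    [[-1.5,-5,0],[0,0,0]],
    [[-2,-6.8,0],[0,0,0]],
    [[-2.5,-8.6,0],[0,0,0]],
    [[-2.9,-10.4,0],[0,0,0]],
    [[-3.2,-11.8,0],[0,0,0]],
    [[-3.3,-12.3,-1],[0,0,0]],
    [[-3.3,-12.3,-2],[0,0,0]],
    [[-3.3,-12.3,-2],[0,0,0]]
  ],
  "fingers": 0.22
}}

```text
time: 10.2
tool_pos: [470.8, -139.7, 78.9]
tcp_rot: [-179.6, 0.1, 55.4]
ft_force: [-0.0, 0.9, -0.5]
finger_gap: 66.4
grip_force: 0.0
```

Emit:
{"op": "send_rows", "data": {
  "steps": [
    [[0,0,0],[0,0,0]],
    [[0,0,0],[0,0,0]]
  ]
}}

```text
time: 10.45
tool_pos: [475.2, -140.9, 84.2]
tcp_rot: [179.9, -0.0, 55.4]
ft_force: [-0.3, -0.2, -0.2]
finger_gap: 66.8
grip_force: 0.0
```

Emit:
{"op": "send_rows", "data": {
  "steps": [
    [[0,0,-1.2],[0,0,0]],
    [[0,0,-2.3],[0,0,0]],
    [[0,0,-2.45],[0,0,0]],
    [[0,0,-2.45],[0,0,0]],
    [[0,0,-2.45],[0,0,0]]
  ]
}}

```text
time: 11.08
tool_pos: [475.7, -141.4, 11.2]
tcp_rot: [179.8, -0.0, 55.4]
ft_force: [-0.6, 0.4, 0.5]
finger_gap: 66.8
grip_force: 0.0
```

Emit:
{"op": "send_rows", "data": {
  "steps": [
    [[0,0,0],[0,0,0]],
    [[0,0,0],[0,0,0]],
    [[0,0,0],[0,0,0]],
    [[0,0,0],[0,0,0]],
    [[0,0,0],[0,0,0]]
  ],
  "fingers": 1
}}

```text
time: 11.7
tool_pos: [475.1, -141.2, 10.8]
tcp_rot: [179.9, -0.0, 55.4]
ft_force: [-1.6, 1.5, 7.0]
finger_gap: 43.2
grip_force: 29.6
```

Emit:
{"op": "send_rows", "data": {
  "steps": [
    [[0,0,1],[0,0,0]],
    [[0,0,2.5],[0,0,0]],
    [[0,0,4.5],[0,0,0]],
    [[0,0,4.8],[0,0,0]],
    [[0,0,4.8],[0,0,0]]
  ]
}}

```text
time: 12.32
tool_pos: [474.7, -141.0, 154.1]
tcp_rot: [179.9, -0.0, 55.4]
ft_force: [-0.2, 0.7, -2.4]
finger_gap: 43.7
grip_force: 30.9
```

Emit:
{"op": "send_rows", "data": {
  "steps": [
    [[0.2,1.5,0],[0,0,0]],
    [[0.5,3.4,0],[0,0,0]],
    [[0.9,5.3,0],[0,0,0]],
    [[1.3,7.2,0],[0,0,0]],
    [[1.7,9.1,0],[0,0,0]],
    [[2.1,11,0],[0,0,0]],
    [[2.5,12.9,0],[0,0,0]],
    [[2.7,14.4,-0.5],[0,0,0]],
    [[2.8,15.08,-1.5],[0,0,0]],
    [[2.8,15.08,-2.5],[0,0,0]]
  ]
}}

```text
time: 13.58
tool_pos: [556.3, 312.9, 74.4]
tcp_rot: [-179.9, 0.2, 55.5]
ft_force: [1.6, -0.1, -0.9]
finger_gap: 43.7
grip_force: 30.9
```

Emit:
{"op": "send_rows", "data": {
  "steps": [
    [[0,0,-1],[0,0,0]],
    [[0,0,-1.3],[0,0,0]],
    [[0,0,-1.3],[0,0,0]],
    [[0,0,-1.3],[0,0,0]]
  ]
}}

```text
time: 14.08
tool_pos: [559.0, 311.8, 40.6]
tcp_rot: [179.9, -0.1, 55.4]
ft_force: [0.1, 0.2, 0.1]
finger_gap: 43.4
grip_force: 30.9
```

Emit:
{"op": "send_rows", "data": {
  "steps": [
    [[0,0,-0.3],[0,0,0]],
    [[0,0,-0.57],[0,0,0]],
    [[0,0,-0.57],[0,0,0]],
    [[0,0,-0.57],[0,0,0]]
  ]
}}

```text
time: 14.58
tool_pos: [558.6, 311.7, 22.5]
tcp_rot: [180.0, -0.0, 55.4]
ft_force: [0.6, 1.2, 3.0]
finger_gap: 43.6
grip_force: 31.3
```

Emit:
{"op": "send_rows", "data": {
  "steps": [
    [[0,0,0],[0,0,0]],
    [[0,0,0],[0,0,0]],
    [[0,0,0],[0,0,0]],
    [[0,0,0.3],[0,0,0]],
    [[0,0,1.5],[0,0,0]],
    [[0,0,3],[0,0,0]],
    [[0,0,4],[0,0,0]],
    [[0,0,4],[0,0,0]]
  ],
  "fingers": 0.22
}}

```text
time: 15.58
tool_pos: [560.5, 312.7, 146.9]
tcp_rot: [179.8, -0.4, 55.4]
ft_force: [0.9, -0.6, -0.2]
finger_gap: 66.4
grip_force: 0.0
```

```bash
python3 f.py w5.png
```

```text
[560.49969547 312.66245807 146.93538486]
```

View pics/w5.png

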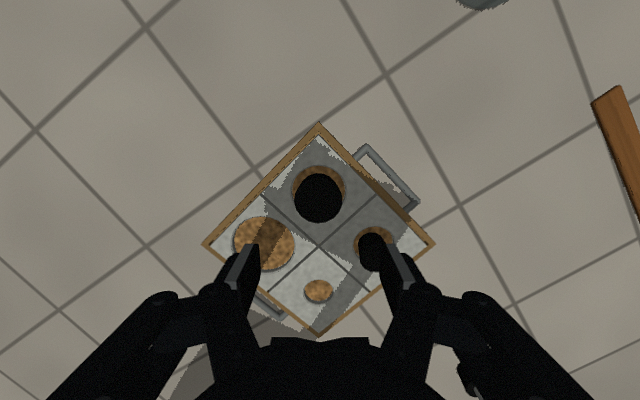

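The medium stopper stands in its recess, top at (318,198). Large next.

Emit:
{"op": "send_rows", "data": {
  "steps": [
    [[-0.4,-1.5,0],[0,0,0]],
    [[-0.8,-3.4,0],[0,0,0]],
    [[-1.2,-5.4,0],[0,0,0]],
    [[-1.6,-7.4,0],[0,0,0]],
    [[-2,-9.4,0],[0,0,0]],
    [[-2.3,-11.4,0],[0,0,0]],
    [[-2.5,-13.4,0],[0,0,0]],
    [[-2.5,-15.4,0],[0,0,0]],
    [[-2.5,-17.4,0],[0,0,0]],
    [[-2.5,-19.2,0],[0,0,0]]
  ],
  "fingers": 0.05
}}

```text
time: 16.88
tool_pos: [481.9, -266.0, 140.5]
tcp_rot: [-179.9, -0.0, 55.4]
ft_force: [1.4, 0.0, 0.8]
finger_gap: 81.0
grip_force: 0.0
```

Emit:
{"op": "send_rows", "data": {
  "steps": [
    [[0,-0.9,0],[0,0,0]],
    [[0,-1.2,0],[0,0,0]],
    [[0,-1.2,0],[0,0,0]],
    [[0,-1.2,0],[0,0,0]]
  ]
}}

```text
time: 17.38
tool_pos: [483.2, -299.0, 141.7]
tcp_rot: [-179.9, -0.0, 55.5]
ft_force: [-0.3, 0.1, -0.9]
finger_gap: 81.2
grip_force: 0.0
```

```bash
python3 f.py w6.png; python3 -c "
from h import *
s=snapshot('wrist')
for X in [(482,-300,32),(572,-294.4,32)]: print(X,np.round(proj(s,X)))
"
```

```text
[ 483.18216488 -298.96082265  141.70162734]
(482, -300, 32) [319. 196.]
(572, -294.4, 32) [398. 137.]
```

View pics/w6.png

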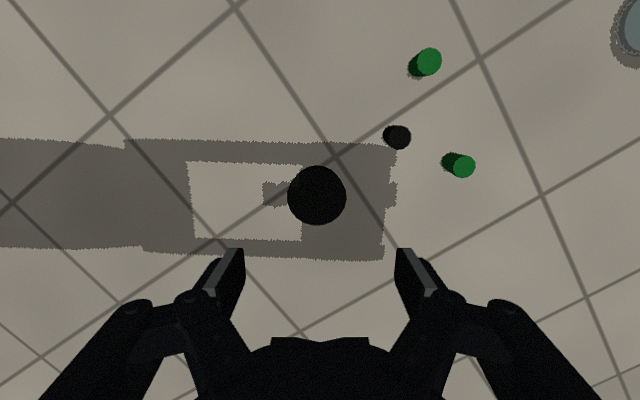

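Large centre is at (317,195), within about 2 mm of the prediction. Descend and grip.

Emit:
{"op": "send_rows", "data": {
  "steps": [
    [[-0.05,0,-1.5],[0,0,0]],
    [[-0.05,0,-3],[0,0,0]],
    [[-0.05,0,-4],[0,0,0]],
    [[-0.05,0,-4.4],[0,0,0]],
    [[-0.05,0,-4.4],[0,0,0]],
    [[-0.05,0,-4.4],[0,0,0]]
  ]
}}

```text
time: 18.23
tool_pos: [482.9, -301.1, 12.0]
tcp_rot: [179.8, 0.0, 55.4]
ft_force: [0.6, -0.1, 0.7]
finger_gap: 80.9
grip_force: 0.0
```

Emit:
{"op": "send_rows", "data": {
  "steps": [
    [[0,0,0],[0,0,0]],
    [[0,0,0],[0,0,0]],
    [[0,0,0],[0,0,0]],
    [[0,0,0],[0,0,0]],
    [[0,0,0],[0,0,0]]
  ],
  "fingers": 1
}}

```text
time: 18.85
tool_pos: [482.5, -301.0, 12.0]
tcp_rot: [179.9, 0.0, 55.4]
ft_force: [-3.2, 2.5, 8.7]
finger_gap: 55.7
grip_force: 30.5
```

Emit:
{"op": "send_rows", "data": {
  "steps": [
    [[0,0,1],[0,0,0]],
    [[0,0,2.5],[0,0,0]],
    [[0,0,4.5],[0,0,0]],
    [[0,0,4.8],[0,0,0]],
    [[0,0,4.8],[0,0,0]]
  ]
}}

```text
time: 19.48
tool_pos: [482.2, -300.8, 155.2]
tcp_rot: [179.9, 0.0, 55.4]
ft_force: [0.9, 0.4, -1.5]
finger_gap: 55.6
grip_force: 32.4
```

Emit:
{"op": "send_rows", "data": {
  "steps": [
    [[0,1.5,0],[0,0,0]],
    [[0,3.4,0],[0,0,0]],
    [[0,5.4,0],[0,0,0]],
    [[0,7.4,0],[0,0,0]],
    [[0,9.4,0],[0,0,0]],
    [[0,11.4,0],[0,0,0]],
    [[-0.1,13.4,0],[0,0,0]],
    [[-0.2,15.4,0],[0,0,0]],
    [[-0.23,17.4,0],[0,0,0]],
    [[-0.23,19,0],[0,0,0]]
  ]
}}

```text
time: 20.72
tool_pos: [472.8, 271.3, 151.4]
tcp_rot: [-179.9, 0.2, 55.5]
ft_force: [-0.4, -1.0, 0.2]
finger_gap: 55.6
grip_force: 32.4
```

Emit:
{"op": "send_rows", "data": {
  "steps": [
    [[0,0.7,-0.8],[0,0,0]],
    [[0,0.9,-2],[0,0,0]],
    [[0,0.9,-3.2],[0,0,0]],
    [[0,0.9,-3.7],[0,0,0]],
    [[0,0.9,-3.7],[0,0,0]],
    [[0,0.9,-3.7],[0,0,0]],
    [[0,0.9,-3.7],[0,0,0]]
  ]
}}

```text
time: 21.6
tool_pos: [476.1, 297.1, 45.0]
tcp_rot: [179.9, -0.2, 55.4]
ft_force: [-1.4, 0.1, -0.3]
finger_gap: 55.2
grip_force: 32.5
```

Emit:
{"op": "send_rows", "data": {
  "steps": [
    [[-0.04,-0.03,-0.4],[0,0,0]],
    [[-0.04,-0.03,-0.69],[0,0,0]],
    [[-0.04,-0.03,-0.69],[0,0,0]],
    [[-0.04,-0.03,-0.69],[0,0,0]]
  ]
}}

```text
time: 22.1
tool_pos: [473.7, 295.9, 22.8]
tcp_rot: [-180.0, -0.0, 55.4]
ft_force: [-3.2, -0.2, 6.6]
finger_gap: 55.5
grip_force: 33.8
```

Emit:
{"op": "send_rows", "data": {
  "steps": [
    [[0,0,0],[0,0,0]],
    [[0,0,0],[0,0,0]],
    [[0,0,0],[0,0,0]],
    [[0,0,0.3],[0,0,0]],
    [[0,0,1.5],[0,0,0]],
    [[0,0,3],[0,0,0]],
    [[0,0,4],[0,0,0]],
    [[0,0,4],[0,0,0]]
  ],
  "fingers": 0.12
}}

```text
time: 23.1
tool_pos: [475.8, 296.8, 146.8]
tcp_rot: [179.8, -0.4, 55.4]
ft_force: [0.5, 0.3, -0.4]
finger_gap: 75.1
grip_force: 0.0
```

```bash
python3 f.py w7.png
```

```text
[475.80221866 296.83741168 146.80155642]
```

View pics/w7.png

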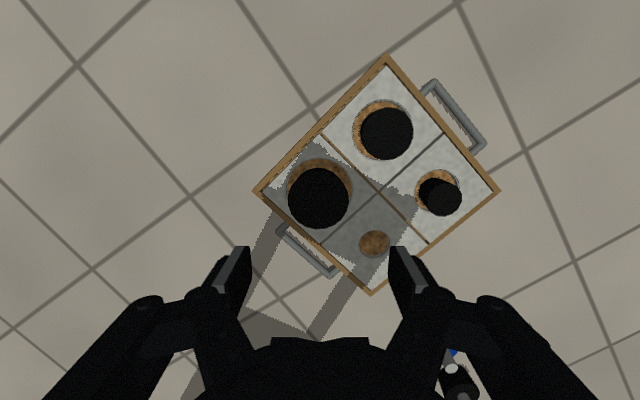

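The large stopper stands in its recess, top at (319,198). Last is tiny.

Emit:
{"op": "send_rows", "data": {
  "steps": [
    [[0,-1.5,0],[0,0,0]],
    [[0.2,-3.4,0],[0,0,0]],
    [[0.5,-5.4,0],[0,0,0]],
    [[0.9,-7.4,0],[0,0,0]],
    [[1.3,-9.4,0],[0,0,0]],
    [[1.7,-11.4,0],[0,0,0]],
    [[2.1,-13.4,0],[0,0,0]],
    [[2.5,-15.4,0],[0,0,0]],
    [[2.9,-17.3,0],[0,0,0]],
    [[3.22,-18.8,0],[0,0,0]]
  ],
  "fingers": 0.5
}}

```text
time: 24.4
tool_pos: [569.2, -270.3, 140.5]
tcp_rot: [-179.9, 0.0, 55.3]
ft_force: [-0.1, 0.1, 0.1]
finger_gap: 42.4
grip_force: 0.0
```

Emit:
{"op": "send_rows", "data": {
  "steps": [
    [[0,-0.7,0],[0,0,0]],
    [[0,-0.9,-1],[0,0,0]],
    [[0,-0.9,-2],[0,0,0]],
    [[0,-0.9,-2],[0,0,0]],
    [[0,-0.9,-2],[0,0,0]]
  ]
}}

```text
time: 25.02
tool_pos: [570.4, -294.8, 83.1]
tcp_rot: [-180.0, -0.0, 55.4]
ft_force: [0.2, 0.4, -0.0]
finger_gap: 42.7
grip_force: 0.0
```

```bash
python3 f.py w8.png; python3 -c "
from h import *
s=snapshot('wrist')
print(np.round(proj(s,(572,-294.4,32))))
"
```

```text
[ 570.35242251 -294.82772522   83.08390576]
[319. 216.]
```

View pics/w8.png

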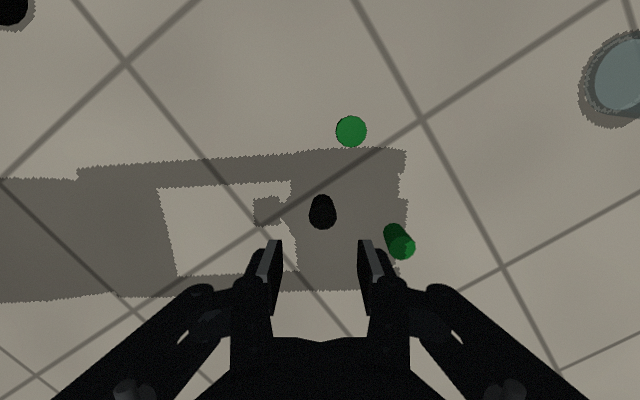

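The tiny black stopper is centred at (322,215); the green at (400,240) is clear of the right finger. Descend and grip.

Emit:
{"op": "send_rows", "data": {
  "steps": [
    [[0.05,0,-1.2],[0,0,0]],
    [[0.05,0,-2.2],[0,0,0]],
    [[0.05,0,-2.4],[0,0,0]],
    [[0.05,0,-2.4],[0,0,0]],
    [[0.05,0,-2.4],[0,0,0]]
  ]
}}

```text
time: 25.75
tool_pos: [573.1, -296.1, 12.8]
tcp_rot: [179.8, -0.0, 55.4]
ft_force: [0.4, -0.2, 0.4]
finger_gap: 42.7
grip_force: 0.0
```

Emit:
{"op": "send_rows", "data": {
  "steps": [
    [[0,0,0],[0,0,0]],
    [[0,0,0],[0,0,0]],
    [[0,0,0],[0,0,0]],
    [[0,0,0],[0,0,0]],
    [[0,0,0],[0,0,0]]
  ],
  "fingers": 1
}}

```text
time: 26.38
tool_pos: [572.6, -295.8, 12.0]
tcp_rot: [179.9, -0.0, 55.4]
ft_force: [-1.1, 1.3, 6.5]
finger_gap: 20.1
grip_force: 29.3
```

Emit:
{"op": "send_rows", "data": {
  "steps": [
    [[0,0,1],[0,0,0]],
    [[0,0,2.5],[0,0,0]],
    [[0,0,4.5],[0,0,0]],
    [[0,0,4.8],[0,0,0]],
    [[0,0,4.8],[0,0,0]]
  ]
}}

```text
time: 27.0
tool_pos: [572.2, -295.7, 155.6]
tcp_rot: [179.9, -0.0, 55.4]
ft_force: [-0.5, -0.1, -0.9]
finger_gap: 19.9
grip_force: 29.5
```

Emit:
{"op": "send_rows", "data": {
  "steps": [
    [[0,1.5,0],[0,0,0]],
    [[-0.2,3.4,0],[0,0,0]],
    [[-0.5,5.4,0],[0,0,0]],
    [[-0.9,7.4,0],[0,0,0]],
    [[-1.3,9.4,0],[0,0,0]],
    [[-1.7,11.4,0],[0,0,0]],
    [[-2.1,13.3,0],[0,0,0]],
    [[-2.5,15.1,0],[0,0,0]],
    [[-2.72,16.5,0],[0,0,0]],
    [[-2.72,16.93,-0.4],[0,0,0]]
  ]
}}

```text
time: 28.25
tool_pos: [488.7, 214.6, 140.8]
tcp_rot: [-179.9, 0.1, 55.6]
ft_force: [-0.0, -0.1, 0.1]
finger_gap: 19.9
grip_force: 29.5
```

Emit:
{"op": "send_rows", "data": {
  "steps": [
    [[0,0,-1.5],[0,0,0]],
    [[0,0,-3],[0,0,0]],
    [[0,0,-3.4],[0,0,0]],
    [[0,0,-3.4],[0,0,0]],
    [[0,0,-3.4],[0,0,0]],
    [[0,0,-3.4],[0,0,0]]
  ]
}}

```text
time: 29.0
tool_pos: [491.6, 212.9, 42.5]
tcp_rot: [179.9, -0.2, 55.4]
ft_force: [-0.4, -0.8, 0.0]
finger_gap: 20.1
grip_force: 29.5
```

Emit:
{"op": "send_rows", "data": {
  "steps": [
    [[-0.03,-0.02,-0.3],[0,0,0]],
    [[-0.03,-0.02,-0.6],[0,0,0]],
    [[-0.03,-0.02,-0.6],[0,0,0]],
    [[-0.03,-0.02,-0.6],[0,0,0]]
  ]
}}

```text
time: 29.5
tool_pos: [489.6, 212.2, 22.7]
tcp_rot: [180.0, -0.0, 55.4]
ft_force: [-0.5, 0.1, 6.6]
finger_gap: 19.9
grip_force: 30.7
```

Emit:
{"op": "send_rows", "data": {
  "steps": [
    [[0,0,0],[0,0,0]],
    [[0,0,0],[0,0,0]],
    [[0,0,0],[0,0,0]],
    [[0,0,0.3],[0,0,0]],
    [[0,0,1.5],[0,0,0]],
    [[0,0,3],[0,0,0]],
    [[0,0,5],[0,0,0]],
    [[0,0,6],[0,0,0]],
    [[0,0,6],[0,0,0]]
  ],
  "fingers": 0.5
}}

```text
time: 30.62
tool_pos: [491.3, 212.7, 207.0]
tcp_rot: [179.7, -0.3, 55.4]
ft_force: [-0.1, -1.1, -0.2]
finger_gap: 42.7
grip_force: 0.0
```

```bash
python3 - <<'E'
from h import *
W=dict(tiny=((490.4,212.1),11),small=((574.2,227.7),17),medium=((558.6,311.5),23),large=((474.7,296.2),29))
for cam in ("wrist","scene"):
    s=snapshot(cam);img=s["img"].copy()
    for n,((x,y),r) in W.items():  # ideal top rim
        p=[proj(s,(x+r*np.cos(a),y+r*np.sin(a),44)) for a in np.linspace(0,6.28,40)]
        cv2.polylines(img,[np.round(p).astype(np.int32)],True,(0,255,0),1)
    s["img"]=img
    save(s,cam+"_end.png",(180,100,460,310) if cam=="wrist" else (340,120,480,230),2.8 if cam=="wrist" else 5)
s=snapshot("top")
for n in ("tubed_a_mid","tubed_b_mid"):
    for r in finder.pinpoint(n,"top")[:3]: print(n,at(s,r["at"][0]*640,r["at"][1]*400,16))
E
```

```text
tubed_a_mid [493.6 211.2]
tubed_a_mid [568.2 -19.5]
tubed_a_mid [587.8 220.8]
tubed_b_mid [391.9  18.6]
tubed_b_mid [494.6  58.5]
tubed_b_mid [472.1 -35.9]
```

View pics/wrist_end.png

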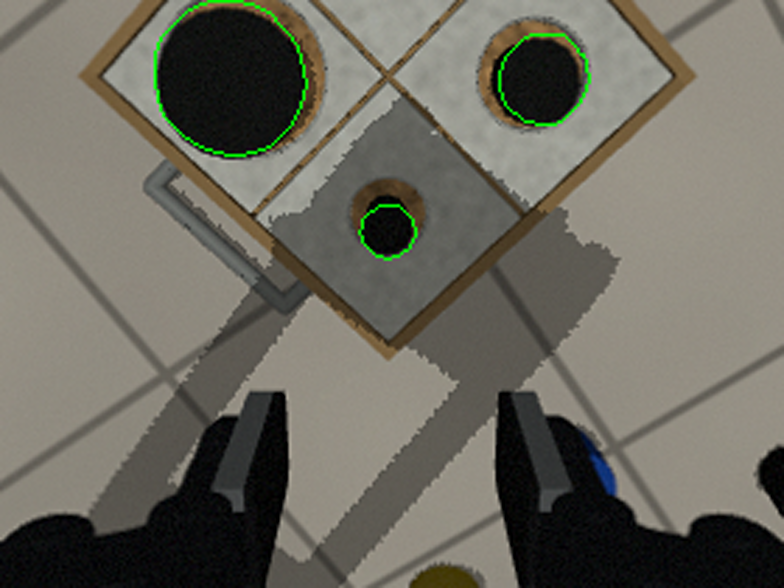

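View pics/scene_end.png

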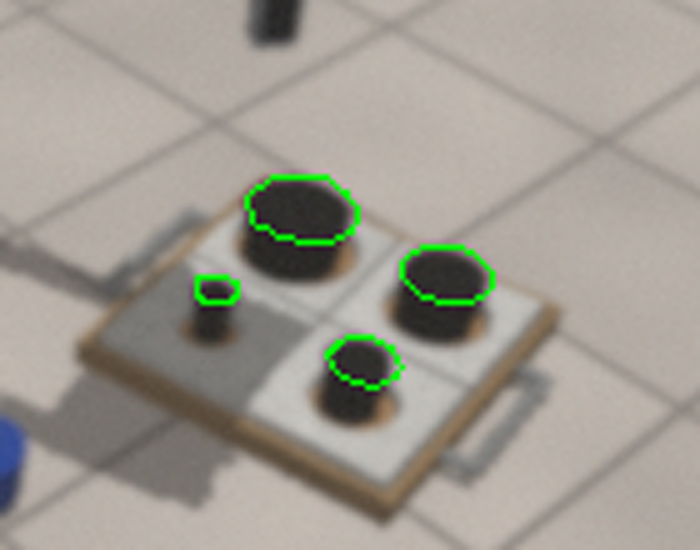

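In both crops all four tops match the ideal rims to about 3 mm and stand upright, and the tubed stoppers are where they were. Handing in.

```bash
python3 -c "
from bench import order;print(order.hand_in())"
```

```text
the job is handed in; nothing more can be done
None
```

I put all four plain stoppers upright in their matching recesses, left the two tubed stoppers alone, and handed the job in at about 31 s; the hand-in returned no verdict.

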